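# Set a craft-stand leg to length and close its cam lever

### The job

Take the longer of the two legs out of the wooden rack and slide it down into the upright tube of the round-footed stand until the lower edge of the dark ring mark on the leg meets the rim of the tube. Without letting the leg slip from the mark, swing the stand's cam lever fully closed by turning the hand so that a finger pushes the lever's upright tab round, and finish while still holding the leg at its mark. Leave the short leg in the rack and do not knock over the cone of gold thread.

Things in the scene. Friction and masses are not known exactly. Their poses are not given: they have to be found in the camera images.
- stand: Fixed stand: grey round foot 90 mm across, 10 mm high, with one upright aluminium tube, 34 mm outside and 21 mm bore, rim 122 mm above the table, closed inside 10 mm above the table (so 112 mm deep). Origin on the tube axis at table height; z up.
- stand_rim (a point): Centre of the tube's mouth, on the tube axis at the height of the rim (122 mm above the table).
- cam_lever (a joint): Angle of the black cam lever about the tube's upright axis, rad: 0 = open, tab along the stand's own -y; it turns anticlockwise seen from above and 0.8 = closed, against its stop. Starts between 0 and 0.1. Stays where it is left, turned by about 0.04 N m of friction (1 to 2 N on the tab). It does not grip the leg hard enough to carry it.
- lever_tab (a point): Middle of the lever's upright thumb tab (turns with it), 33 mm from the tube axis, 25 mm above the rim. A radial plate 6 mm thick, 13 to 46 mm from the axis, 8 to 42 mm above the rim. Hold the leg 42 mm above its mark to reach it; come down with the fingers' closing line 70 degrees clockwise of the tab seen from above, then turn the hand anticlockwise about the leg.
- rack: Fixed light-wood block 56 x 140 x 45 mm with two upright wells 20 mm across and 35 mm deep, at 37 mm either side of the middle along its own y; origin under its middle at table height. A leg stands in each well, foot 10 mm above the table, drawn by lot which leg in which.
- long_leg_center (a point): Half-way point of the long leg, a round aluminium rod 18 mm across and 150 mm long, with a 5 mm taper at the foot and a dark ring mark 6 mm tall whose lower edge is 80 mm above the foot. About 100 g. This point is 75 mm above the foot; z along the leg, up. It may be turned freely in its tube.
- long_leg_mark (a point): On the long leg's axis at the lower edge of its dark ring mark, 80 mm above the foot and 70 mm below the top. The leg is at length when this is at the height of the stand's rim. The leg then hangs 32 mm clear of the tube's closed end and falls if released.
- short_leg_center (a point): Half-way point of the short leg, a like rod 18 mm across but 110 mm long (this point 55 mm above its foot). Stays in the rack.
- thread_cone: Loose upright cone of gold thread, 62 mm across, 150 mm tall, beyond the rack; origin at its underside. A bystander.
Things that resemble listed ones, but are neither listed nor needed, are in the scene too. Leave any red look-alike of the part that bears long_leg_center alone.

How it is judged:
By the outcome, as a careful person would: the job done as asked, in the order asked, and still so for the second after the job is handed in, while the arm keeps its last pose, push and grip.
It also fails if it takes over 51 s, if anything falls off the work surface, if the arm or the gripper's body presses on something with over 40 N, if the wrist force passes 120 N, or if a joint passes its speed limit or range.

### The arm

A 6-joint arm with a two-finger parallel gripper is mounted at the origin on a cart in front of the work surface, level with it; the furniture and walls round the work are solid. World frame = base frame: x ahead of the robot, y to its left, z up, the work surface at z = 0. Lengths are in m, angles in rad, forces in N, time in s.
With the tool pointing down it reaches from about 0.35 to 0.85 m from the base axis. Payload 8.1 kg.
Tool frame: the origin (TCP) lies on the centre line of the jaws, within the pads' length; the fingertips stand 17 mm ahead of it and the grasp point (between the pads) lies 2 mm behind it (robot.tip_reach is the z of the fingertips in the tool frame, in m); z points along the fingers, y is the direction in which the jaws open and shut (so a half turn about z gives the same grasp; the last joint's range is limited). The gripper opens to 93 mm and grips with 3 to 60 N. Pads are 15 mm wide; open, the fingers measure 128 mm over their backs; the gripper's body (75 mm by 188 mm) begins 65 mm behind the grasp point.
Start: joints at [-1.304, 0.13, 1.488, -0, 1.523, -0.085], TCP at [0.207, -0.563, 0.236] pointing down, gripper open.
Joint ranges: [-2.96, 2.96], [-0.89, 2.26], [0.02, 2.5], [-1.34, 4.48], [0, 2.73], [-2.66, 2.66]. Speed limits (rad/s): [2.39, 2.39, 2.79, 3.14, 3.14, 3.14].

### API

Orientations are given as a rotation vector (axis times angle).
In Python, from plant import robot, read_camera, ticket gives the robot as it stands.
- The arm moves only by the tool arm_command, never from a script. Its argument "rows" is a list of rows, each a list of 7 numbers: the shift along the world's x, y, z each as a share of 0.8 m, from -1 to 1, then the turn, a rotation vector about the world's x, y, z each as a share of 30 degrees, from -1 to 1, then the closure, from 0 (fully open) to 1 (shut). A call has 1 to 12 rows; each row is the pose to reach, as a shift and turn from the pose measured when the call began; what a row does not reach only later rows make up. A row lasts 1/12 s, in which the tool goes at most 41.7 mm and 7.16 degrees, less where a joint would pass 70% of its speed; a pose out of reach is approached as far as the arm can. A call with a number of a shift or a turn outside -1 to 1 is refused whole. A call with a gripper value outside its range is refused whole. The fingers move at their own pace and stop on an object; "grip_force" is the grip in N (left out, the last holds). Time passes only in rows, so rows that repeat a pose let the fingers close. It gives the time, the measured TCP pose, the force and the opening at its end, in the units of the state.
- robot.read_state(): the state, without advancing time (a new reading comes with each control period).
- read_camera(name): name is "side" or "top" or "wrist"; returns a dict with "frame" (420x560x3 uint8, red, green, blue), "camera_matrix" (3x3 intrinsics, pixels), "dist_coeffs" ([k1, k2, p1, p2, k3] as OpenCV has them; the pictures are not rectified), "cam_to_world" (4x4, takes a point from camera to world coordinates). Camera axes: x right, y up, looking along -z (the intrinsics and any distortion apply to the point x, -y, -z); pixel columns grow to the right and rows downward; lengths in m; the calibration is good to about 2 mm. A picture is of the moment at which its call begins. There is no depth.
- ticket.close_job(): hands the job in, once; it reports no verdict.
The state is a dict: "t": time; "q": joint angles; "dq": joint speeds; "joint_torque": joint torques, N m; "tool_pos": TCP position; "orientation": TCP orientation; "force": force on the tool from outside, world axes, zero at the start; "wrist_torque": the same for the moment, N m; "opening": finger opening in m.
Only numpy, scipy, OpenCV 4.12 (cv2) and the standard library are available. Lean on these libraries where they do the work, as an engineer would, in place of code of your own. Each camera call takes 0.05 s, during which the arm holds its last target.

## Working session

There is one attempt and no reset: what is moved stays moved. The work goes in short steps, Python scripts to look and compute and a tool call to move; the robot and the scene stay as the last step left them, time stands still between calls to the robot, and variables do not carry over. Pictures are saved under pics/ and viewed, and the job is handed in when it is done.

Besides the shell and the picture viewer there is one more tool, called by a JSON object that holds its "op" and its "data". arm_command: Moves the arm, as the interface text tells. Shift numbers are shares of 0.8 m and turn numbers shares of 30 degrees, none past 1 either way. Its arguments: {"type":"object","properties":{"rows":{"type":"array","items":{"type":"array","items":{"type":"number","minimum":-1,"maximum":1}}},"grip_force":{"type":"number"}},"required":["rows"]}

```bash
ls; mkdir -p pics; python3 - <<'E'
from plant import robot, read_camera
import cv2
print(robot.read_state())
for n in ["side","top","wrist"]:
    c=read_camera(n); cv2.imwrite(f"pics/{n}0.png",c["frame"][:,:,::-1]); print(n,c["camera_matrix"].tolist(),c["dist_coeffs"],c["cam_to_world"].round(4).tolist())
E
```

```text
pics
{'t': 0.0, 'q': array([-1.30439952e+00,  1.31097723e-01,  1.48931107e+00, -3.49856535e-05,
        1.52295974e+00, -8.54177566e-02]), 'dq': array([-0.00098503,  0.00033299, -0.00073632, -0.00101206, -0.00010556,
        0.00134062]), 'joint_torque': array([-4.65854882e-04, -5.59840608e+01, -4.91761816e+01,  7.69882975e-02,
        3.57874401e-02, -1.55616922e-04]), 'tool_pos': array([ 0.20661834, -0.56272991,  0.23460784]), 'orientation': array([-3.09137343e+00, -5.49477072e-01,  3.06573264e-04]), 'force': array([-0.38557107, -0.63115356, -0.79465976]), 'wrist_torque': array([ 0.03565329, -0.02235138,  0.00160457]), 'opening': 0.09317801742152945}
side [[439.18133207336, 0.0, 279.19933792273963], [0.0, 439.18133207336, 214.89116542525147], [0.0, 0.0, 1.0]] [0.04527562 0.         0.         0.         0.        ] [[-0.8365, 0.2268, -0.4988, 0.09], [-0.5479, -0.3386, 0.765, 0.8713], [0.0046, 0.9132, 0.4075, 0.4972], [0.0, 0.0, 0.0, 1.0]]
top [[543.0943760953443, 0.0, 267.6768105285281], [0.0, 543.0943760953443, 202.336923335191], [0.0, 0.0, 1.0]] [0.06193343 0.         0.         0.         0.        ] [[-0.0044, 0.983, -0.1837, 0.3282], [-0.9999, -0.0014, 0.0163, 0.2054], [0.0158, 0.1838, 0.9828, 1.2549], [0.0, 0.0, 0.0, 1.0]]
wrist [[356.63574131823464, 0.0, 277.3872663919398], [0.0, 356.63574131823464, 209.49521121741822], [0.0, 0.0, 1.0]] [-0.02810264  0.          0.          0.          0.        ] [[0.3443, 0.9063, 0.2452, 0.2743], [-0.9389, 0.3326, 0.0889, -0.5379], [-0.001, -0.2608, 0.9654, 0.3836], [0.0, 0.0, 0.0, 1.0]]
```

View pics/side0.png

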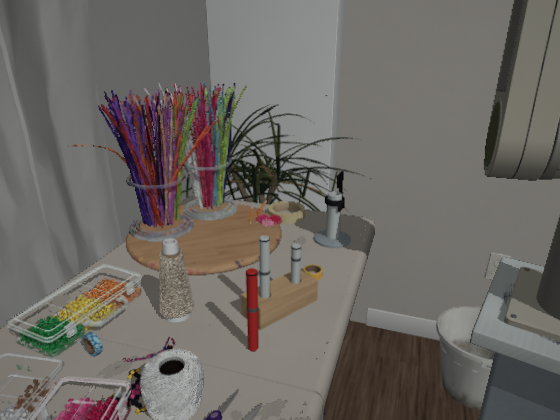

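View pics/top0.png

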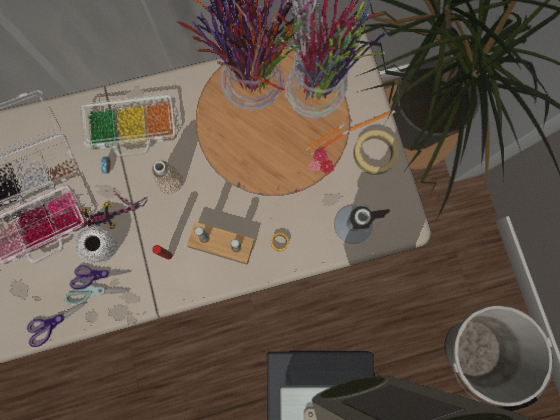

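View pics/wrist0.png

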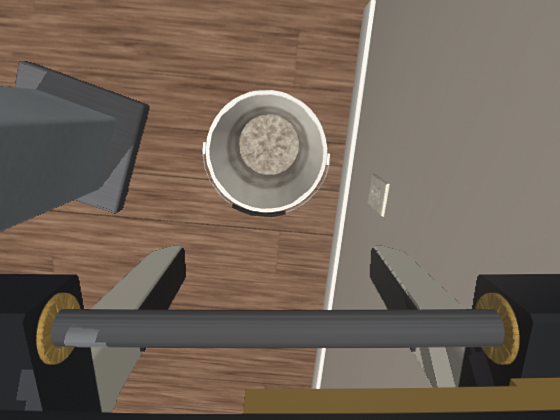

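```bash
python3 - <<'E'
import cv2
s=cv2.imread("pics/side0.png");t=cv2.imread("pics/top0.png")
def z(im,x,y,w,h,k,n): cv2.imwrite(n,cv2.resize(im[y:y+h,x:x+w],None,fx=k,fy=k,interpolation=cv2.INTER_CUBIC))
z(s,230,160,130,100,6,"pics/zs.png")
z(s,230,225,100,100,6,"pics/zs2.png")
z(t,180,190,110,80,7,"pics/zt1.png")
z(t,325,190,80,60,9,"pics/zt2.png")
E
```

```text
(no output)
```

View pics/zs.png

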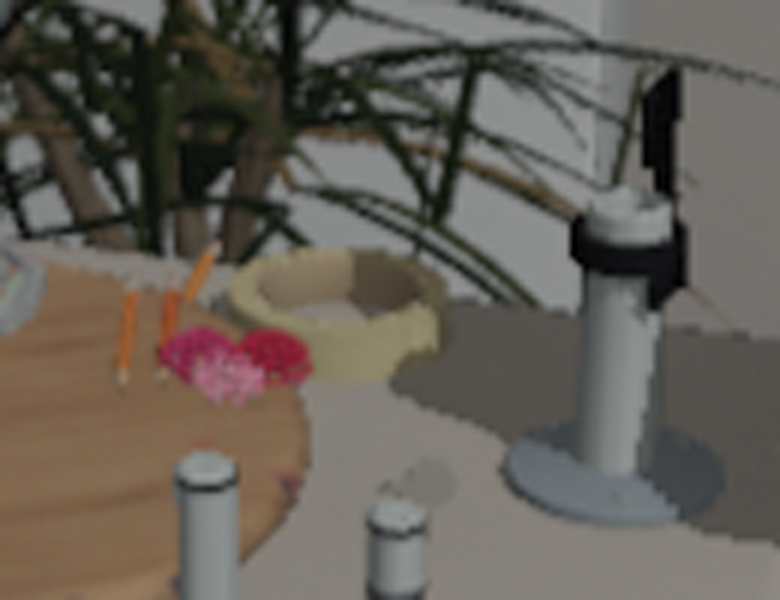

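View pics/zs2.png

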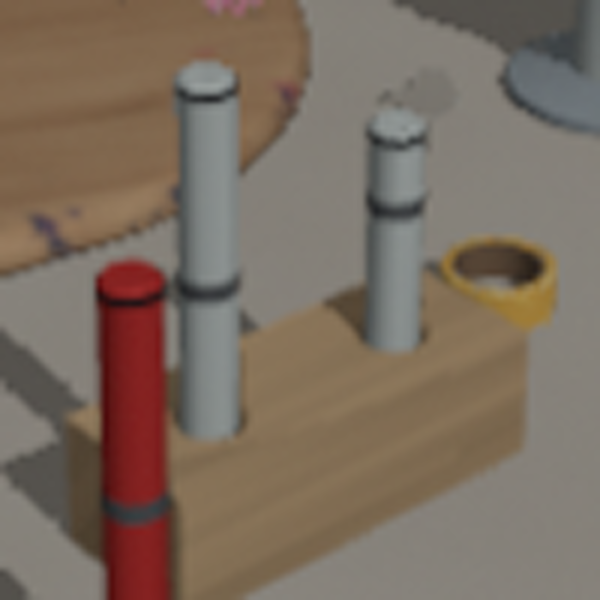

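View pics/zt1.png

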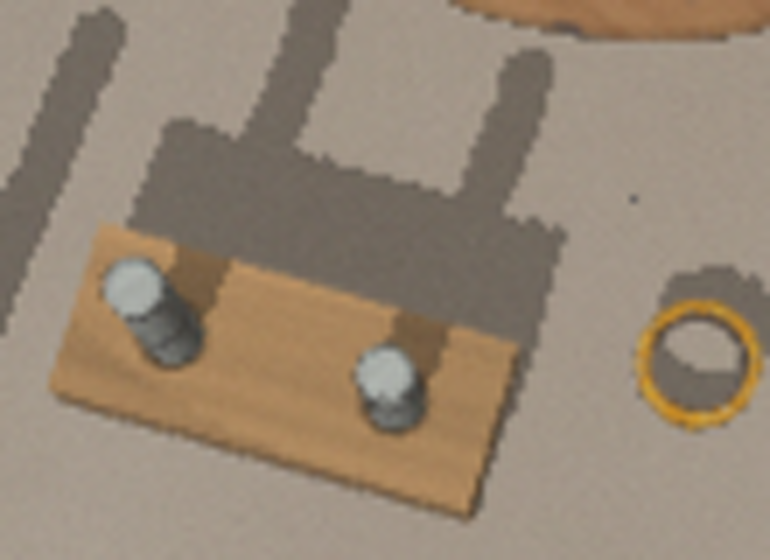

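View pics/zt2.png

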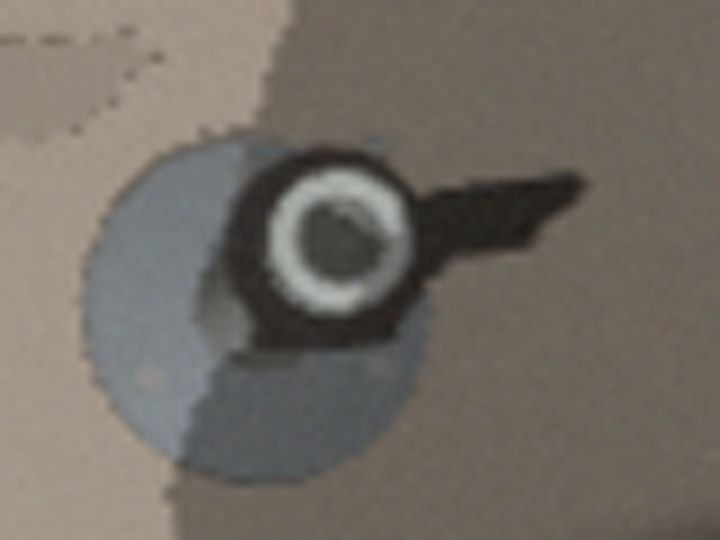

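```bash
cat > h.py <<'E'
import numpy as np, cv2
from plant import robot, read_camera
def ray(c,uv):
    p=cv2.undistortPoints(np.array([[uv]],float),c["camera_matrix"],c["dist_coeffs"])[0,0]
    M=c["cam_to_world"]; d=M[:3,:3]@np.array([p[0],-p[1],-1]); return M[:3,3],d/np.linalg.norm(d)
def onz(c,uv,z):
    o,d=ray(c,uv); return o+d*(z-o[2])/d[2]
def tri(c1,u1,c2,u2):
    o,d=ray(c1,u1);p,e=ray(c2,u2)
    s=np.linalg.lstsq(np.c_[d,-e],p-o,rcond=None)[0]; a=o+d*s[0];b=p+e*s[1]
    return (a+b)/2,np.linalg.norm(a-b)
def proj(c,P):
    M=c["cam_to_world"]; q=M[:3,:3].T@(np.asarray(P,float)-M[:3,3]); q=np.array([q[0],-q[1],-q[2]])
    return cv2.projectPoints(q.reshape(1,1,3),np.zeros(3),np.zeros(3),c["camera_matrix"],c["dist_coeffs"])[0].ravel()
E
python3 - <<'E'
from h import *
T=read_camera("top");S=read_camera("side")
zt=lambda x,y,k,ox,oy:((x+.5)/k+ox-.5,(y+.5)/k+oy-.5)
L=zt(135,288,7,180,190);Sh=zt(387,372,7,180,190);R=zt(340,240,9,325,190)
Ls=zt(208,75,6,230,225);Shs=zt(397,125,6,230,225);Rs=zt(629,205,6,230,160)
for n,a,b,z in [("long",L,Ls,.16),("short",Sh,Shs,.12),("rim",R,Rs,.122)]:
    print(n,onz(T,a,z).round(4),onz(S,b,z).round(4),tri(T,a,S,b))
for uv in [(583,183),(420,200)]: print("tab",onz(T,zt(*uv,9,325,190),.164).round(4))
for uv in [(535,245),(430,270)]: print("tab low",onz(T,zt(*uv,9,325,190),.130).round(4))
for n,p,z in [("corners",p,.045) for p in [(100,228),(52,390),(470,515),(517,345)]]: print(onz(T,zt(*p,7,180,190),z).round(4))
print("foot",onz(T,zt(255,308,9,325,190),.01).round(4))
print("red",onz(S,zt(130,275,6,230,225),.15).round(4))
for nm,uv in [("cone",(160,165))]: print(onz(T,uv,.15))
print("side tab",[ (onz(S,zt(x,y,6,230,160),z)).round(4).tolist() for x,y,z in [(668,72,.164),(665,195,.130)]])
E
```

```text
long [0.4746 0.3269 0.16  ] [0.4732 0.3295 0.16  ] (array([0.47484958, 0.32707426, 0.15849488]), np.float64(0.0001569968091407201))
short [0.4544 0.2557 0.12  ] [0.4517 0.2608 0.12  ] (array([0.45471012, 0.25579197, 0.11691878]), np.float64(9.017657640067895e-05))
rim [ 0.5098 -0.0134  0.122 ] [ 0.5082 -0.0073  0.122 ] (array([ 0.51068084, -0.01373779,  0.11929684]), np.float64(0.0009767524067717452))
tab [ 0.5161 -0.0608  0.164 ]
tab [ 0.5122 -0.0237  0.164 ]
tab low [ 0.5073 -0.0572  0.13  ]
tab low [ 0.5014 -0.0325  0.13  ]
[0.5094 0.3512 0.045 ]
[0.4574 0.3652 0.045 ]
[0.4173 0.2324 0.045 ]
[0.4713 0.2176 0.045 ]
foot [ 0.5101 -0.0125  0.01  ]
red [0.4373 0.4152 0.15  ]
[0.61420188 0.41120093 0.15      ]
side tab [[0.5144, -0.0488, 0.164], [0.4925, -0.0059, 0.13]]
```

{"op": "arm_command", "data": {"rows": [[0.04,0.04,0.05,0,0,0.24,0.2],[0.08,0.08,0.1,0,0,0.48,0.4],[0.11,0.13,0.1,0,0,0.72,0.45],[0.14,0.18,0.1,0,0,1,0.45],[0.17,0.23,0.1,0,0,1,0.45],[0.2,0.28,0.1,0,0,1,0.45],[0.22,0.33,0.1,0,0,1,0.45],[0.24,0.38,0.1,0,0,1,0.45],[0.26,0.43,0.1,0,0,1,0.45],[0.27,0.48,0.1,0,0,1,0.45],[0.28,0.52,0.1,0,0,1,0.45],[0.28,0.52,0.1,0,0,1,0.45]]}}

```text
t: 1.25
tool_pos: [0.4303, -0.1469, 0.3152]
orientation: [-2.845, -1.331, 0.0]
force: [0.6, -0.2, 0.1]
opening: 0.0512
```

```bash
python3 - <<'E'
from h import *
c=read_camera("wrist"); cv2.imwrite("pics/w1.png",c["frame"][:,:,::-1]); np.savez("w1.npz",**c); print(proj(c,[.51,-.013,.122]),c["cam_to_world"][:3,3])
E
```

```text
[249.41059435  17.14178146] [ 0.47645556 -0.0912832   0.46407064]
```

View pics/w1.png

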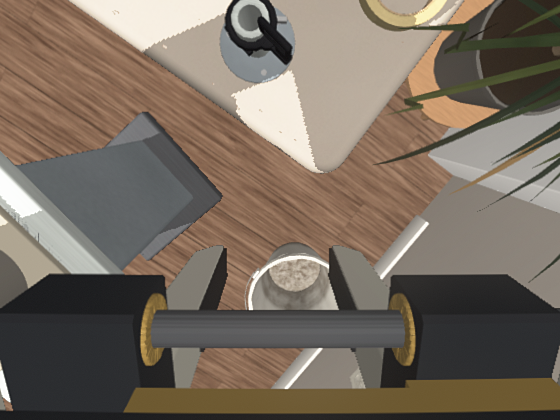

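```bash
python3 - <<'E'
import cv2
t=cv2.imread("pics/w1.png")[0:90,205:305]; cv2.imwrite("pics/w1z.png",cv2.resize(t,None,fx=6,fy=6,interpolation=cv2.INTER_CUBIC))
E
```

```text
(no output)
```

View pics/w1z.png

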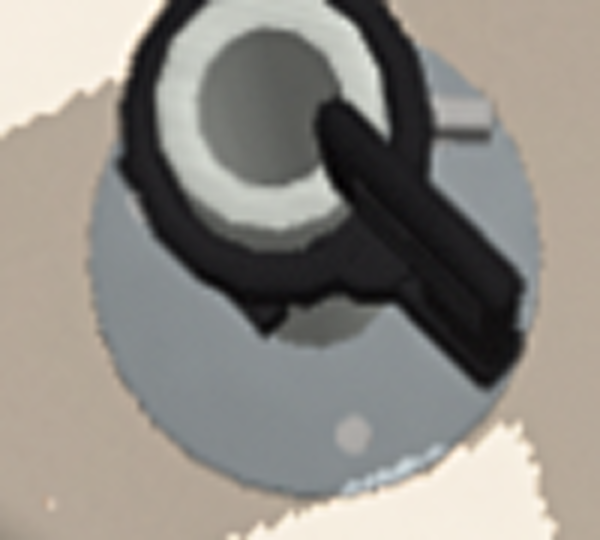

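```bash
python3 - <<'E'
from h import *
c=np.load("w1.npz")
z=lambda x,y:((x+.5)/6+205-.5,(y+.5)/6-.5)
r=onz(c,z(271,107),.122);a=onz(c,z(335,113),.164);b=onz(c,z(505,300),.164)
print(r,a,b, np.degrees(np.arctan2(*(b-a)[1::-1])), np.degrees(np.arctan2(*(b-r)[1::-1])),np.linalg.norm((b-r)[:2]))
print(onz(c,z(465,115),.1))
E
```

```text
[ 0.51008278 -0.01335745  0.122     ] [ 0.51176272 -0.02871433  0.164     ] [ 0.51423313 -0.05990587  0.164     ] -85.47156851797249 -84.90487503516954 0.046733082085952185
[ 0.53457589 -0.02851974  0.1       ]
```

{"op": "arm_command", "data": {"rows": [[0,0.03,0,0,0,0.2,0.45],[0.01,0.08,0,0,0,0.4,0.45],[0.02,0.13,0,0,0,0.6,0.45],[0.02,0.18,0,0,0,0.8,0.45],[0.03,0.23,0,0,0,1,0.45],[0.03,0.28,0,0,0,1,0.45],[0.03,0.33,0,0,0,1,0.45],[0.04,0.38,0,0,0,1,0.45],[0.04,0.43,0,0,0,1,0.45],[0.05,0.48,0,0,0,1,0.45],[0.055,0.53,0,0,0,1,0.45],[0.055,0.57,0,0,0,1,0.45]]}}

```text
t: 2.3
tool_pos: [0.4762, 0.3185, 0.315]
orientation: [-2.394, -2.027, -0.003]
force: [0.9, -0.1, 0.9]
opening: 0.0513
```

{"op": "arm_command", "data": {"rows": [[0,0.01,0,0,0,0.2,0.45],[0,0.023,0,0,0,0.4,0.45],[0,0.023,0,0,0,0.6,0.45],[0,0.023,0,0,0,0.8,0.45],[0,0.023,0,0,0,1,0.45],[0,0.023,0,0,0,1,0.45],[0,0.023,0,0,0,1,0.45]]}}

```text
t: 2.88
tool_pos: [0.4764, 0.3367, 0.3148]
orientation: [-1.792, -2.574, -0.001]
force: [-0.2, 0.3, -0.1]
opening: 0.0512
```

```bash
python3 - <<'E'
from h import *
from scipy.spatial.transform import Rotation as R
s=robot.read_state(); y=R.from_rotvec(s["orientation"]).as_matrix(); print(s["tool_pos"],np.degrees(np.arctan2(y[1,1],y[0,1])),y[:,2],s["opening"],s["q"].round(3))
c=read_camera("wrist"); cv2.imwrite("pics/w2.png",c["frame"][:,:,::-1]); np.savez("w2.npz",**c); print(proj(c,[.4745,.3275,.16]))
E
```

```text
[0.47635259 0.33665598 0.31480212] 20.31141289311966 [-0.00380737  0.00334844 -0.99998715] 0.05116308507067307 [0.524 0.067 1.413 0.005 1.663 0.17 ]
[272.35668761 208.24880866]
```

View pics/w2.png

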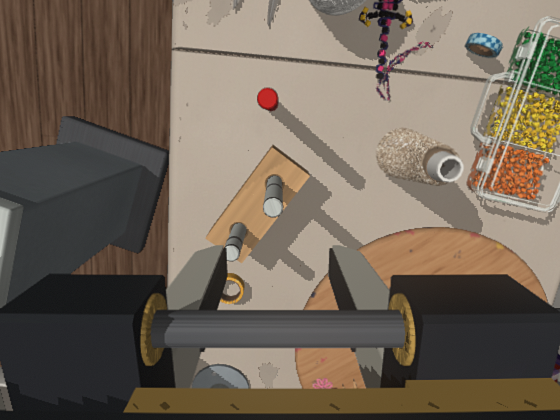

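{"op": "arm_command", "data": {"rows": [[-0.0024,-0.0115,0,-0.006,-0.007,0.157,0.45],[-0.0024,-0.0115,-0.03,-0.006,-0.007,0.157,0.45],[-0.0024,-0.0115,-0.07,-0.006,-0.007,0.157,0.45],[-0.0024,-0.0115,-0.11,-0.006,-0.007,0.157,0.45],[-0.0024,-0.0115,-0.14,-0.006,-0.007,0.157,0.45],[-0.0024,-0.0115,-0.15,-0.006,-0.007,0.157,0.45],[-0.0024,-0.0115,-0.15,-0.006,-0.007,0.157,0.45],[-0.0024,-0.0115,-0.15,-0.006,-0.007,0.157,0.45]]}}

```text
t: 3.6
tool_pos: [0.4747, 0.3275, 0.1958]
orientation: [-1.69, -2.648, -0.001]
force: [0.1, 0.2, 1.1]
opening: 0.051
```

```bash
python3 - <<'E'
from h import *
c=read_camera("wrist"); cv2.imwrite("pics/w3.png",c["frame"][:,:,::-1]); np.savez("w3.npz",**c); print(robot.read_state()["tool_pos"],proj(c,[.4745,.3275,.16]))
E
```

```text
[0.47536847 0.32790492 0.19697138] [277.10160226 248.51490693]
```

View pics/w3.png

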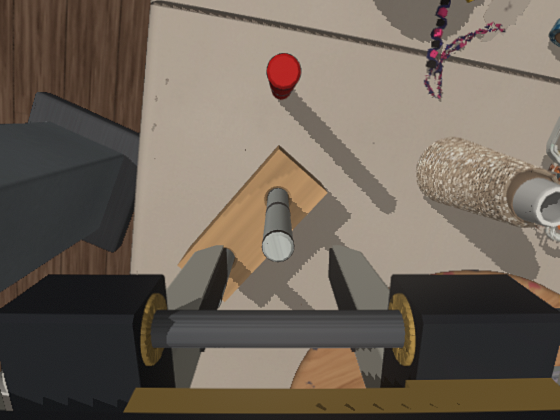

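{"op": "arm_command", "data": {"rows": [[0,0,-0.03,0,0,0,0.45],[0,0,-0.06,0,0,0,0.45],[0,0,-0.083,0,0,0,0.45],[0,0,-0.083,0,0,0,0.45],[0,0,-0.083,0,0,0,0.7],[0,0,-0.083,0,0,0,1],[0,0,-0.083,0,0,0,1],[0,0,-0.083,0,0,0,1],[0,0,-0.083,0,0,0,1],[0,0,-0.083,0,0,0,1]], "grip_force": 30}}

```text
t: 4.48
tool_pos: [0.4757, 0.3281, 0.1315]
orientation: [1.689, 2.647, 0.005]
force: [-2.0, -1.3, 7.2]
opening: 0.0174
```

{"op": "arm_command", "data": {"rows": [[0,0,0,0,0,0,1],[0,0,0,0,0,0,1],[0,0,0.01,0,0,0,1],[0,0,0.03,0,0,0,1],[0,0,0.06,0,0,0,1],[0,0,0.09,0,0,0,1],[0,0,0.12,0,0,0,1],[0,0,0.15,0,0,0,1],[0,0,0.175,0,0,0,1],[0,0,0.19,0,0,0,1],[0,0,0.19,0,0,0,1],[0,0,0.19,0,0,0,1]]}}

```text
t: 5.48
tool_pos: [0.4759, 0.3283, 0.2837]
orientation: [1.689, 2.647, 0.006]
force: [0.3, 0.7, -2.2]
opening: 0.0177
```

```bash
python3 - <<'E'
from h import *
from scipy.spatial.transform import Rotation as R
s=robot.read_state(); y=R.from_rotvec(s["orientation"]).as_matrix(); print(s["tool_pos"],np.degrees(np.arctan2(y[1,1],y[0,1])),y[:,2],s["opening"],s["force"])
c=read_camera("side"); cv2.imwrite("pics/s4.png",c["frame"][:,:,::-1])
E
```

```text
[0.47590227 0.32826121 0.28370217] 24.930127616170637 [ 0.00380424  0.00240982 -0.99998986] 0.017721742177525666 [ 0.2659902   0.68765215 -2.19345115]
```

View pics/s4.png

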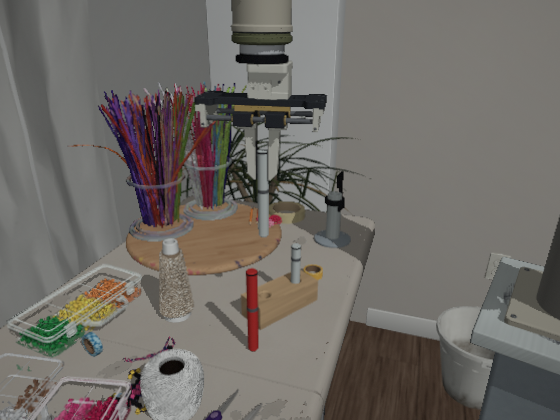

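{"op": "arm_command", "data": {"rows": [[0,-0.015,0,0,0,0,1],[0.005,-0.05,0,-0.005,0.007,0,1],[0.01,-0.09,0,-0.005,0.007,0,1],[0.015,-0.13,0,-0.005,0.007,0,1],[0.02,-0.17,0,-0.005,0.007,0,1],[0.025,-0.22,0,-0.005,0.007,0,1],[0.03,-0.27,0,-0.005,0.007,0,1],[0.035,-0.32,0,-0.005,0.007,0,1],[0.04,-0.36,0,-0.005,0.007,0,1],[0.043,-0.395,0,-0.005,0.007,0,1],[0.043,-0.42,0,-0.005,0.007,0,1],[0.043,-0.427,0,-0.005,0.007,0,1]]}}

```text
t: 6.53
tool_pos: [0.5085, -0.0172, 0.2803]
orientation: [-1.692, -2.643, 0.007]
force: [0.5, 0.0, -2.1]
opening: 0.0174
```

{"op": "arm_command", "data": {"rows": [[0,0,0,0,0,0,1],[0,0,0,0,0,0,1]]}}

```text
t: 6.7
tool_pos: [0.5076, -0.0174, 0.2789]
orientation: [-1.693, -2.64, 0.009]
force: [0.3, -0.4, -0.9]
opening: 0.0179
```

```bash
python3 - <<'E'
from h import *
from scipy.spatial.transform import Rotation as R
s=robot.read_state(); y=R.from_rotvec(s["orientation"]).as_matrix(); print(s["tool_pos"],np.degrees(np.arctan2(y[1,1],y[0,1])),y[:,2],s["opening"],s["force"],s["q"].round(3))
for n in ["side","top","wrist"]:
    c=read_camera(n); cv2.imwrite(f"pics/{n}5.png",c["frame"][:,:,::-1]); np.savez(n+"5.npz",**c)
    p=s["tool_pos"]; print(n,proj(c,[.51,-.0133,.122]),"foot",proj(c,[p[0],p[1],p[2]-.1215]))
a=cv2.imread("pics/side5.png")[120:260,280:390];b=cv2.imread("pics/wrist5.png")[180:420,180:380]
cv2.imwrite("pics/a5.png",cv2.resize(a,None,fx=4,fy=4,interpolation=cv2.INTER_CUBIC))
cv2.imwrite("pics/b5.png",cv2.resize(b,None,fx=2.5,fy=2.5,interpolation=cv2.INTER_CUBIC))
E
```

```text
[ 0.50755605 -0.01743341  0.27885138] 24.66824302537422 [-0.00768825 -0.00163996 -0.9999691 ] 0.017854580704953535 [ 0.33834122 -0.36835208 -0.87855603] [-0.133 -0.128  1.668 -0.003  1.608 -0.564]
side [334.8633432  192.82329265] foot [337.4695642  178.36214111]
top [362.27911794 216.12737613] foot [367.57285039 214.56402454]
wrist [282.17162701 195.90755322] foot [277.41941016 209.3196875 ]
```

View pics/a5.png

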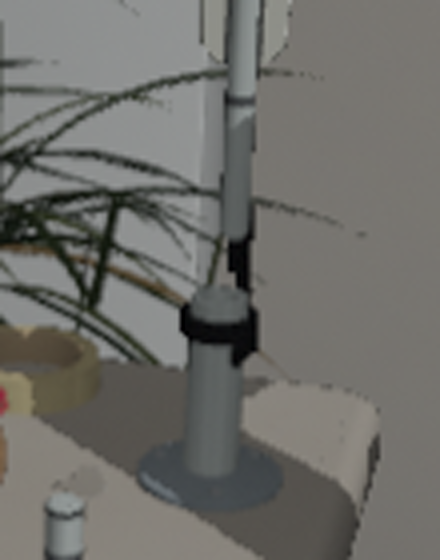

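View pics/top5.png

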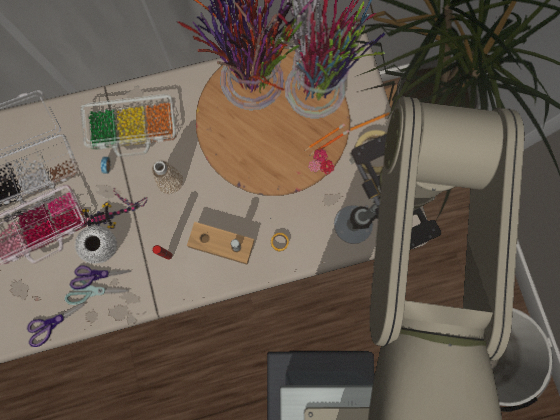

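View pics/wrist5.png

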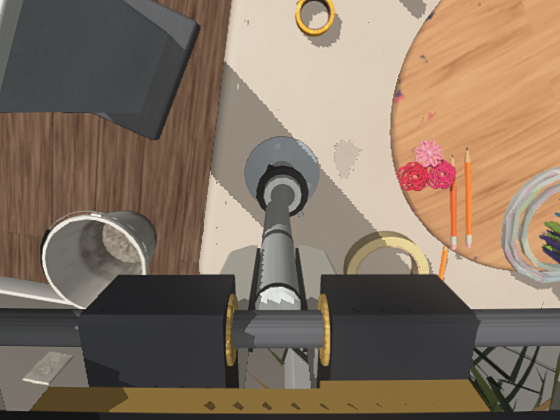

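{"op": "arm_command", "data": {"rows": [[0.003,0.005,0,0.003,-0.015,0,1],[0.003,0.005,0,0.003,-0.015,0,1],[0.003,0.005,0,0.003,-0.015,0,1],[0.003,0.005,0,0.003,-0.015,0,1]]}}

```text
t: 7.18
tool_pos: [0.5107, -0.0117, 0.28]
orientation: [1.69, 2.646, 0.001]
force: [0.2, 0.2, -1.0]
opening: 0.0175
```

```bash
cat > st.py <<'E'
from h import *
from scipy.spatial.transform import Rotation as R
def st():
    s=robot.read_state(); y=R.from_rotvec(s["orientation"]).as_matrix(); print(round(s["t"],2),s["tool_pos"].round(4),"yang",np.degrees(np.arctan2(y[1,1],y[0,1])).round(2),"tz",y[:,2].round(4),s["opening"].round(4),s["force"].round(1),s["wrist_torque"].round(2),s["q"].round(2)); return s
def crop(n,f,x,y,w,h,k):
    c=read_camera(n); np.savez(f+".npz",**c); a=c["frame"][y:y+h,x:x+w,::-1]
    cv2.imwrite(f"pics/{f}.png",cv2.resize(a,None,fx=k,fy=k,interpolation=cv2.INTER_CUBIC)); return c
E
python3 - <<'E'
from st import *
s=st(); p=s["tool_pos"]
for n,f,b in [("side","s6",(290,110,90,120,5)),("wrist","w6",(230,120,100,110,5))]:
    c=crop(n,f,*b); x,y,w,h,k=b
    for P in ([.51,-.0133,.122],[p[0],p[1],p[2]-.1215],[p[0],p[1],p[2]-.0415]):
        u=proj(c,P); print(n,(u-[x,y]+.5)*k)
E
```

```text
Traceback (most recent call last):
  File "st.py", line 4, in st
    s=robot.read_state(); y=R.from_rotvec(s["orientation"]).as_matrix(); print(round(s["t"],2),s["tool_pos"].round(4),"yang",np.degrees(np.arctan2(y[1,1],y[0,1])).round(2),"tz",y[:,2].round(4),s["opening"].round(4),s["force"].round(1),s["wrist_torque"].round(2),s["q"].round(2)); return s
                                                                                                                                                                                                 ^^^^^^^^^^^^^^^^^^
AttributeError: 'float' object has no attribute 'round'
```

```bash
sed -i 's/s\["opening"\].round(4)/round(s["opening"],4)/' st.py
cat > v.py <<'E'
from st import *
import sys
t=sys.argv[1]
s=st(); p=s["tool_pos"]
for n,f,b in [("side","s"+t,(290,110,90,120,5)),("wrist","w"+t,(230,120,100,110,5))]:
    c=crop(n,f,*b); x,y,w,h,k=b
    for P in ([.51,-.0133,.122],[p[0],p[1],p[2]-.1215],[p[0],p[1],p[2]-.0415]):
        u=proj(c,P); print(n,((u-[x,y]+.5)*k).round(1))
E
python3 v.py 6
```

```text
7.18 [ 0.5107 -0.0117  0.28  ] yang 24.87 tz [ 2.2e-03 -4.0e-04 -1.0e+00] 0.0175 [ 0.2  0.2 -1. ] [ 0.   -0.07  0.  ] [-0.12 -0.13  1.67 -0.    1.6  -0.56]
side [226.8 416.6]
side [228.4 344.2]
side [238.7 175.8]
wrist [231.7 396.2]
wrist [239.3 443.3]
wrist [240.3 625.6]
```

View pics/s6.png

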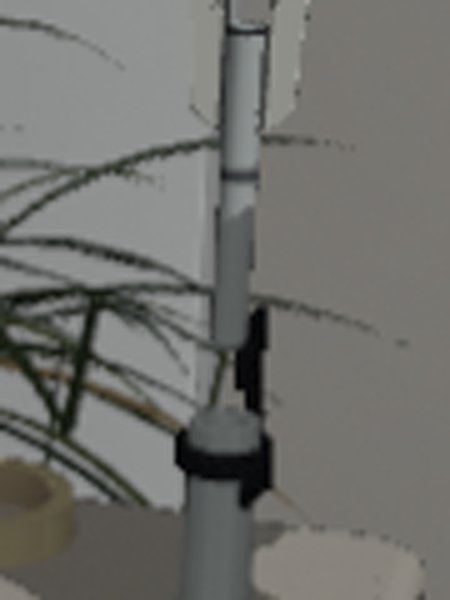

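View pics/w6.png

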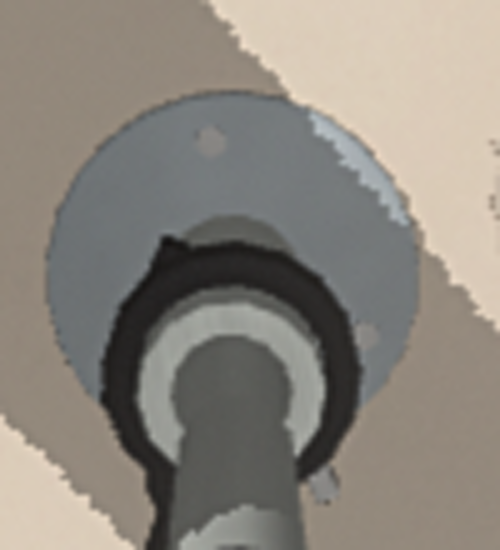

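```bash
python3 - <<'E'
from h import *
w=np.load("w6.npz");s=np.load("s6.npz")
zw=lambda x,y:(x/5+230-.5,y/5+120-.5); zs=lambda x,y:(x/5+290-.5,y/5+110-.5)
print("rim w",onz(w,zw(232,391),.122),"foot w",onz(w,zw(240,443),.1585),"xdir",w["cam_to_world"][:3,0])
print("rim s",onz(s,zs(225,416),.122),"foot s",onz(s,zs(231,344),.1585),"xdir",s["cam_to_world"][:3,0])
E
```

```text
rim w [ 0.50965133 -0.01241484  0.122     ] foot w [ 0.51076152 -0.01160477  0.1585    ] xdir [0.90756627 0.41990623 0.00149148]
rim s [ 0.51107858 -0.01354814  0.122     ] foot s [ 0.50976273 -0.01253117  0.1585    ] xdir [-0.83653906 -0.54788776  0.00462613]
```

{"op": "arm_command", "data": {"rows": [[0.0003,-0.0018,0,-0.001,-0.004,0,1],[0.0003,-0.0018,0,-0.001,-0.004,0,1],[0.0003,-0.0018,-0.01,-0.001,-0.004,0,1],[0.0003,-0.0018,-0.02,-0.001,-0.004,0,1],[0.0003,-0.0018,-0.03,-0.001,-0.004,0,1],[0.0003,-0.0018,-0.036,-0.001,-0.004,0,1],[0.0003,-0.0018,-0.036,-0.001,-0.004,0,1],[0.0003,-0.0018,-0.036,-0.001,-0.004,0,1]]}}

```text
t: 7.95
tool_pos: [0.5105, -0.0134, 0.2504]
orientation: [1.69, 2.645, 0.001]
force: [-0.7, 1.4, -1.1]
opening: 0.0176
```

```bash
python3 v.py 7
```

```text
7.95 [ 0.5105 -0.0134  0.2504] yang 24.83 tz [ 2.8e-03 -8.0e-04 -1.0e+00] 0.0176 [-0.7  1.4 -1.1] [-0.01 -0.15  0.  ] [-0.13 -0.12  1.71 -0.    1.55 -0.56]
side [226.8 416.6]
side [226.8 402.7]
side [236.9 238.6]
wrist [233.3 428.3]
wrist [235.8 441.4]
wrist [236.4 623.2]
```

View pics/s7.png

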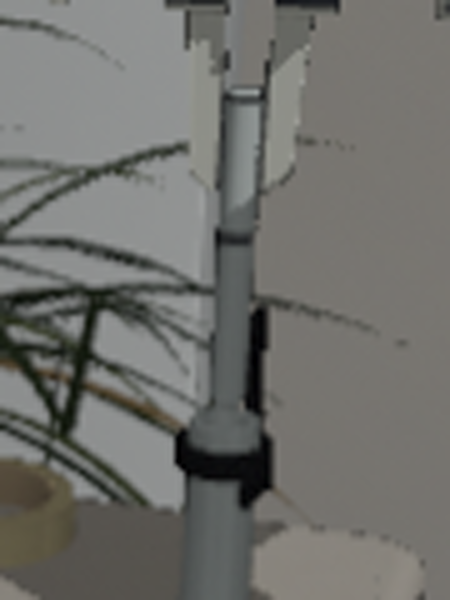

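View pics/w7.png

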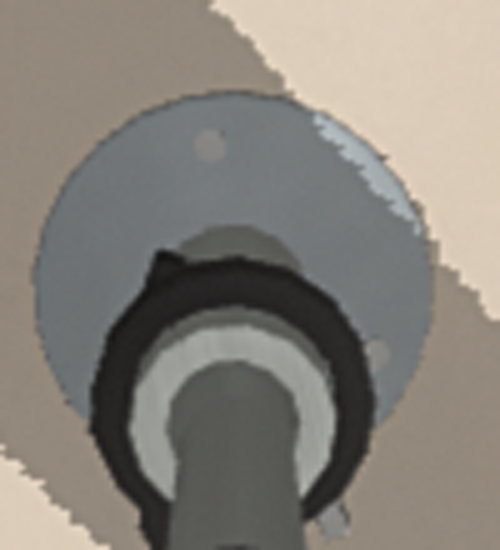

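{"op": "arm_command", "data": {"rows": [[0,0,-0.008,-0.001,-0.005,0,1],[0,0,-0.014,-0.001,-0.005,0,1],[0,0,-0.02,-0.001,-0.005,0,1],[0,0,-0.02,-0.001,-0.005,0,1],[0,0,-0.02,-0.001,-0.005,0,1]]}}

```text
t: 8.47
tool_pos: [0.5107, -0.0134, 0.2347]
orientation: [1.689, 2.642, 0.003]
force: [-0.2, 0.5, -1.1]
opening: 0.0172
```

```bash
python3 v.py 8
```

```text
8.47 [ 0.5107 -0.0134  0.2347] yang 24.83 tz [ 0.0061 -0.0014 -1.    ] 0.0172 [-0.2  0.5 -1.1] [0.03 0.1  0.  ] [-0.13 -0.12  1.74 -0.    1.51 -0.56]
side [226.8 416.6]
side [224.6 433.5]
side [234.4 271.5]
wrist [231.8 453.7]
wrist [235.5 441.3]
wrist [237.4 624.4]
```

View pics/s8.png

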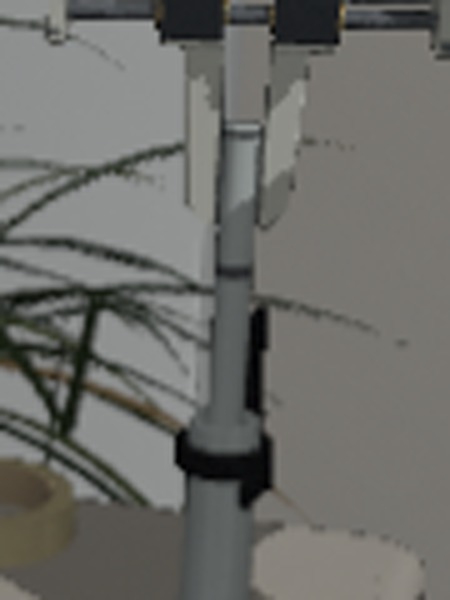

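View pics/w8.png

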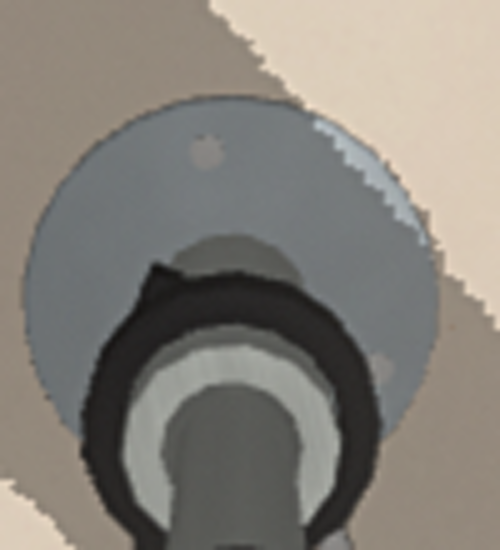

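{"op": "arm_command", "data": {"rows": [[0,0,0,0.003,0.012,0,1],[0,0,-0.01,0.003,0.012,0,1],[0,0,-0.025,0.003,0.012,0,1],[0,0,-0.04,0.003,0.012,0,1],[0,0,-0.055,0.003,0.012,0,1],[0,0,-0.067,0.003,0.012,0,1],[0,0,-0.075,0.003,0.012,0,1],[0,0,-0.078,0.003,0.012,0,1],[0,0,-0.078,0.003,0.012,0,1],[0,0,-0.078,0.003,0.012,0,1]]}}

```text
t: 9.4
tool_pos: [0.511, -0.0135, 0.1731]
orientation: [1.692, 2.647, 0.001]
force: [0.6, 0.6, -1.5]
opening: 0.0177
```

```bash
python3 v.py 9
```

```text
9.4 [ 0.511  -0.0135  0.1731] yang 24.83 tz [ 6.e-04  1.e-04 -1.e+00] 0.0177 [ 0.6  0.6 -1.5] [-0.02  0.01 -0.  ] [-0.13 -0.07  1.81  0.    1.4  -0.56]
side [226.8 416.6]
side [216.9 551.3]
side [226.2 397.1]
wrist [231.9 592.4]
wrist [239.  444.1]
wrist [239.3 625.8]
```

View pics/s9.png

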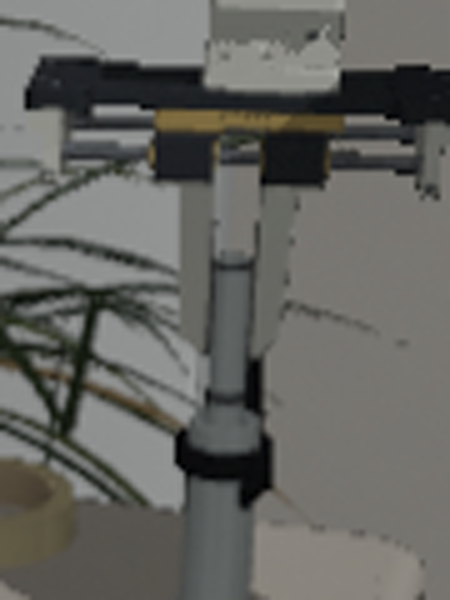

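View pics/w9.png

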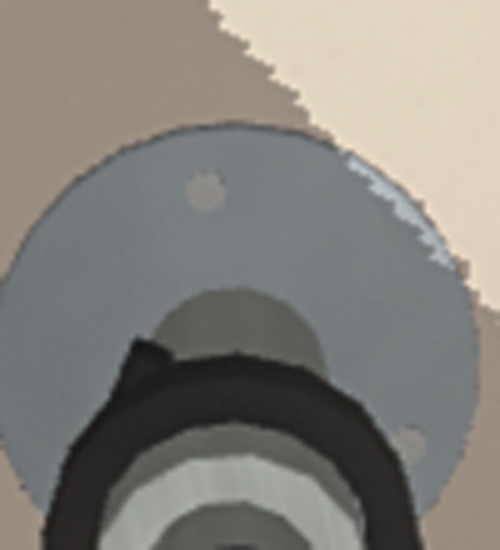

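```bash
python3 - <<'E'
from h import *
tz={"s6":(.5107,-.0117,.2800),"s7":(.5105,-.0134,.2504),"s8":(.5107,-.0134,.2347)}
for n,p in tz.items():
    s=np.load(n+".npz"); o=s["cam_to_world"][:2,3]; d=(o-np.array(p[:2])); d/=np.linalg.norm(d)
    f=np.array([*(np.array(p[:2])+.009*d)])
    g=s["frame"].astype(float).mean(2)
    # sample along front line as function of dz below TCP
    dz=np.arange(-.005-.03,.09,.0005)
    pts=np.array([proj(s,[f[0],f[1],p[2]-q]) for q in dz]).astype(np.float32)
    v=np.mean([cv2.remap(g.astype(np.float32),pts[:,:1]+k,pts[:,1:],cv2.INTER_LINEAR)[:,0] for k in(-1,0,1)],0)
    m=(dz>.026)&(dz<.052); b=np.interp(dz[m],[.026,.052],[np.median(v[(dz>.020)&(dz<.03)]),np.median(v[(dz>.048)&(dz<.058)])])
    w=np.clip(b-v[m]-4,0,None); print(n,"ring centre below TCP",(w*dz[m]).sum()/w.sum(), w.max().round(1))
    print(list(zip((dz[m][::4]*1e3).round(1).tolist(),v[m][::4].round().tolist())))
s=np.load("s8.npz");g=s["frame"].astype(float).mean(2)
o=s["cam_to_world"][:2,3];p=np.array([.51,-.0133]);d=o-p;d/=np.linalg.norm(d);f=p+.017*d
for q in np.arange(-.004,.014,.001):
    u=proj(s,[f[0],f[1],.122-q]); print(round(q*1e3),cv2.remap(g.astype(np.float32),np.float32([[u[0]]]),np.float32([[u[1]]]),1)[0,0].round(),end="; ")
E
```

```text
s6 ring centre below TCP 0.03954329959653004 68.2
[(26.0, 132.0), (28.0, 132.0), (30.0, 132.0), (32.0, 132.0), (34.0, 127.0), (36.0, 107.0), (38.0, 75.0), (40.0, 60.0), (42.0, 90.0), (44.0, 119.0), (46.0, 131.0), (48.0, 133.0), (50.0, 133.0)]
s7 ring centre below TCP 0.03819864839498609 54.6
[(26.0, 100.0), (28.0, 96.0), (30.0, 95.0), (32.0, 95.0), (34.0, 93.0), (36.0, 76.0), (38.0, 53.0), (40.0, 43.0), (42.0, 64.0), (44.0, 88.0), (46.0, 95.0), (48.0, 95.0), (50.0, 94.0)]
s8 ring centre below TCP 0.0395837839805775 49.9
[(26.0, 95.0), (28.0, 95.0), (30.0, 95.0), (32.0, 95.0), (34.0, 95.0), (36.0, 75.0), (38.0, 52.0), (40.0, 45.0), (42.0, 60.0), (44.0, 86.0), (46.0, 94.0), (48.0, 95.0), (50.0, 95.0)]
-4 94.0; -3 94.0; -2 94.0; -1 95.0; 0 95.0; 1 96.0; 2 96.0; 3 96.0; 4 96.0; 5 96.0; 6 95.0; 7 95.0; 8 95.0; 9 95.0; 10 84.0; 11 72.0; 12 57.0; 13 40.0;
```

{"op": "arm_command", "data": {"rows": [[-0.0005,0,-0.005,0,0,0,1],[-0.0005,0,-0.01,0,0,0,1],[-0.0005,0,-0.012,0,0,0,1],[-0.0005,0,-0.012,0,0,0,1],[-0.0005,0,-0.012,0,0,0,1],[-0.0005,0,-0.012,0,0,0,1]]}}

```text
t: 10.0
tool_pos: [0.5109, -0.0135, 0.164]
orientation: [1.691, 2.646, 0.001]
force: [-0.4, -0.6, -1.5]
opening: 0.0175
```

```bash
python3 v.py 10
```

```text
10.0 [ 0.5109 -0.0135  0.164 ] yang 24.83 tz [ 0.0013  0.     -1.    ] 0.0175 [-0.4 -0.6 -1.5] [-0.07 -0.04  0.03] [-0.13 -0.07  1.82  0.    1.39 -0.56]
side [226.8 416.6]
side [216.1 568.3]
side [225.4 415.1]
wrist [233.3 620.7]
wrist [239.1 444.7]
wrist [239.7 627. ]
```

View pics/s10.png

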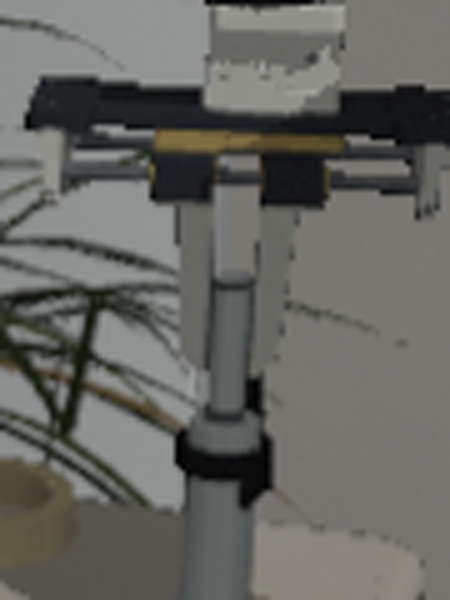

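```bash
python3 - <<'E'
from h import *
out=[]
for n in ("s6","s10"):
    a=np.load(n+".npz")["frame"][180:215,318:352,::-1].astype(float)
    a=np.clip((a-20)*1.6,0,255).astype(np.uint8)
    out.append(cv2.resize(a,None,fx=11,fy=11,interpolation=cv2.INTER_NEAREST))
cv2.imwrite("pics/z10.png",np.hstack(out))
s=np.load("s10.npz");g=s["frame"].astype(float).mean(2)
for y in range(184,206): print(y,g[y,330:341].round().astype(int))
g=np.load("s6.npz")["frame"].astype(float).mean(2)
print()
for y in range(184,206): print(y,g[y,330:341].round().astype(int))
E
```

```text
184 [118 100  79  88  95  97  96  93  83  63 102]
185 [129 116  80  88  96  97  96  92  81  44  65]
186 [129 116  79  89  96  97  97  93  79  22   9]
187 [128 117  80  89  96  97  95  92  79  20  10]
188 [128 116  81  90  95  97  96  92  77  22  13]
189 [128 116  81  90  96  97  95  92  76  21   9]
190 [120  86  82  91  97  97  95  92  75  16   9]
191 [91 44 72 86 97 97 96 87 62 21 14]
192 [80 41 49 60 68 69 68 63 56 75 53]
193 [80 47 37 38 40 41 41 38 55 88 85]
194 [88 76 69 64 61 61 59 60 71 85 95]
195 [93 93 95 91 88 87 88 91 91 93 93]
196 [ 87  92  97  98  97  98 100 100  95  95  90]
197 [85 88 93 97 96 97 99 99 96 93 88]
198 [85 89 94 96 96 97 98 97 95 92 88]
199 [64 82 94 96 96 96 99 97 94 88 67]
200 [28 49 62 67 66 67 69 67 60 56 31]
201 [13 12 16 22 23 22 22 22 13 11 11]
202 [13 12 11 12 14 13 11 14 12 11 12]
203 [11 11 13 11 10 13 13 14 10 12 13]
204 [11 12 13 13 11 12 14 13 12 10 11]
205 [22 12 15 14 11 12 10 11 13 11 12]

184 [128 124 110  52  69 109 103  10  12   8  10]
185 [127 124 109  43  75 116 102  11  12   8  11]
186 [127 121  97  51  92 115 102  13  11   9   6]
187 [127 115  68  58 101 116 103  13  11   8  12]
188 [127 113  50  65 110 115 110  95  84  10  11]
189 [126 111  45  73 114 115 115 114 103  10  12]
190 [124 100  47  85 114 115 115 115 103  12  12]
191 [ 95  72  68  95 108  92  92  97 103  23   9]
192 [ 86  79  86  97 101  89  87  91  99  75  52]
193 [85 85 91 94 98 97 94 91 87 86 84]
194 [89 86 90 94 97 97 93 88 82 85 93]
195 [92 94 96 97 96 96 95 96 91 92 92]
196 [ 87  91  95  96  96  96  99 100  95  93  88]
197 [ 84  87  93  96  95  96 100  98  94  92  88]
198 [84 88 92 95 95 95 98 97 94 92 87]
199 [64 80 93 95 95 96 98 97 93 87 67]
200 [29 49 61 66 66 66 68 67 60 55 32]
201 [15 12 16 24 22 23 22 22 12 12 10]
202 [12 15 13 14 14 11 13 12 14 10 10]
203 [ 9 13 10 11 14 15 11 11 12 13 13]
204 [12 10 10 11 12 14 11 14 13 10 12]
205 [21 12 12 12 12 13 12 13 13 11  9]
```

View pics/z10.png

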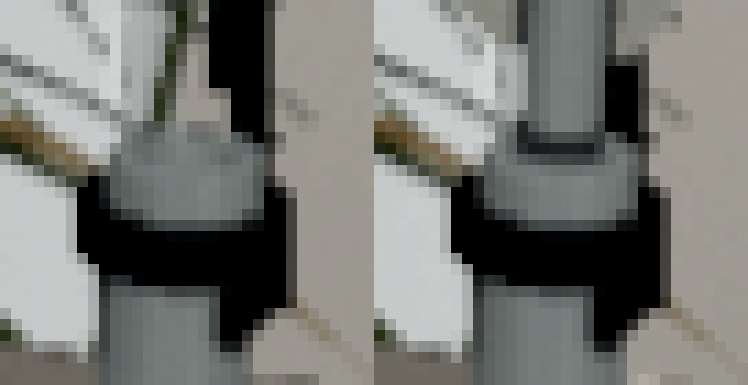

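```bash
python3 - <<'E'
from h import *
for n,r in (("s8",range(160,170)),("s7",range(152,164)),("s9",range(184,198)),("s10",range(188,198))):
    g=np.load(n+".npz")["frame"].astype(float).mean(2)
    print(n)
    for y in r: print(y,g[y,331:342].round().astype(int))
E
```

```text
s8
160 [130 117  62  84  92  96  96  94  90  92 118]
161 [129 116  63  84  91  96  97  94  90  89 117]
162 [129 116  55  80  92  97  96  93  87  81 118]
163 [129 115  40  53  63  65  65  64  58  69 116]
164 [129 115  32  37  39  39  41  40  36  63 117]
165 [129 116  64  63  57  50  54  60  57  72 116]
166 [129 118  77  83  86  87  85  86  78  75 116]
167 [ 84  86  78  88  94  96  95  93  82  70 117]
168 [ 60  57  79  88  94  95  95  92  88  87 106]
169 [114 102  79  87  94  96  94  92  84  69  71]
s7
152 [130 127 117  81  97 100  96  94  93  85  73]
153 [130 128 117  80  90  94  96  95  92  83  67]
154 [130 128 117  79  88  94  96  95  93  92 106]
155 [130 120  77  80  88  94  96  95  92  85  83]
156 [130 116  30  54  65  71  79  78  73  74 105]
157 [130 115  19  37  43  46  51  50  48  68 116]
158 [130 115  28  43  45  39  40  40  43  75 117]
159 [130 116  44  73  80  84  83  82  79  89 116]
160 [129 116  58  82  90  96  96  94  90  93 116]
161 [129 116  62  83  91  95  95  94  90  91 116]
162 [129 116  61  83  90  95  94  93  89  91 116]
163 [129 116  63  84  91  95  95  93  89  89
[... 325 characters left out ...]
 79 84 82 81 79 66 21 13 12]
192 [74 84 91 96 95 95 89 80 76 54 23]
193 [78 85 92 97 95 94 88 82 88 84 69]
194 [83 85 92 97 95 94 89 79 85 94 83]
195 [94 96 97 96 95 97 97 90 93 94 78]
196 [ 92  96  97  96  97 100 100  95  94  90  74]
197 [88 94 96 96 97 99 99 95 93 89 74]
s10
188 [116  81  90  95  97  96  92  77  22  13   8]
189 [116  81  90  96  97  95  92  76  21   9   6]
190 [86 82 91 97 97 95 92 75 16  9 10]
191 [44 72 86 97 97 96 87 62 21 14  8]
192 [41 49 60 68 69 68 63 56 75 53 23]
193 [47 37 38 40 41 41 38 55 88 85 69]
194 [76 69 64 61 61 59 60 71 85 95 83]
195 [93 95 91 88 87 88 91 91 93 93 78]
196 [ 92  97  98  97  98 100 100  95  95  90  73]
197 [88 93 97 96 97 99 99 96 93 88 74]
```

```bash
python3 - <<'E'
from h import *
for n in ("w10",):
    a=np.load(n+".npz")["frame"][170:340,200:360,::-1].astype(float)
    a=np.clip(a*1.5,0,255).astype(np.uint8)
    cv2.imwrite("pics/z11.png",cv2.resize(a,None,fx=4.5,fy=3.5,interpolation=cv2.INTER_CUBIC))
E
```

```text
(no output)
```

View pics/z11.png

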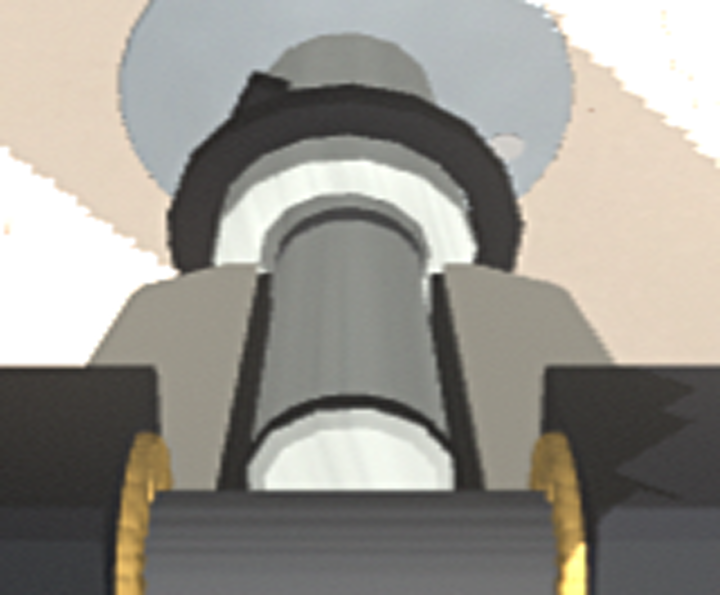

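```bash
python3 - <<'E'
from h import *
c=np.load("w10.npz"); M=c["cam_to_world"]
tcp=np.array([.5109,-.0135,.164]); o=M[:2,3]; print("cam",M[:3,3])
u=(o-tcp[:2]); u/=np.linalg.norm(u); print(u)
z=lambda P:((proj(c,P)+.5-[200,170])*[4.5,3.5]).round(1)
r=np.array([.51,-.0133])
print("far bore",z([*(r+.0105*u),.122]),"far rim out",z([*(r+.017*u),.122]))
print("bore side",[z([*(r+.0105*np.array([-u[1],u[0]])*s),.122]) for s in (1,-1)])
for h in (.1205,.1225,.1245,.1285,.1305): print(h,z([*(tcp[:2]+.009*u),h]))
print("leg top",z([*(tcp[:2]+.009*u),.1925]))
E
```

```text
cam [0.48027271 0.05221689 0.31284507]
[-0.42242572  0.90639755]
far bore [344.6 198. ] far rim out [344.4 159.1]
bore side [array([262. , 259.7]), array([427.9, 259.3])]
0.1205 [350.5 207.3]
0.1225 [350.5 211.2]
0.1245 [350.5 215.2]
0.1285 [350.6 223.4]
0.1305 [350.6 227.6]
leg top [351.4 419.4]
```

```bash
python3 - <<'E'
from h import *
g=np.load("w10.npz")["frame"].astype(float).mean(2)
for y in range(212,292):
    if 212<=y<240 or 276<=y: print(y,round((y+.5-170)*3.5,1),g[y,273:282].round().astype(int))
E
```

```text
212 148.8 [91 92 93 93 92 93 94 94 96]
213 152.2 [91 91 92 92 92 92 93 94 94]
214 155.8 [89 88 90 91 90 91 93 97 94]
215 159.2 [101 101 101 106 107 107 111 121 112]
216 162.8 [146 146 149 161 164 163 165 168 167]
217 166.2 [159 159 159 163 164 164 164 165 169]
218 169.8 [159 158 158 159 163 161 162 163 165]
219 173.2 [159 157 156 158 161 162 161 161 165]
220 176.8 [158 157 156 158 159 161 160 161 162]
221 180.2 [159 157 156 157 158 161 158 160 161]
222 183.8 [161 156 155 155 158 160 159 159 160]
223 187.2 [161 157 157 156 157 160 159 159 159]
224 190.8 [161 157 156 155 154 157 158 158 160]
225 194.2 [125 124 123 118 102 108 113 132 153]
226 197.8 [89 90 91 91 90 92 91 92 97]
227 201.2 [89 90 91 93 95 95 93 92 90]
228 204.8 [93 94 94 95 96 96 95 95 93]
229 208.2 [81 70 69 61 59 60 64 82 86]
230 211.8 [48 48 48 48 47 47 47 49 50]
231 215.2 [45 46 48 47 46 47 46 45 47]
232 218.8 [48 51 52 54 55 55 55 51 49]
233 222.2 [75 83 85 84 85 87 91 89 77]
234 225.8 [93 93 95 94 96 96 96 97 95]
235 229.2 [93 94 93 94 95 95 95 95 95]
236 232.8 [92 93 93 93 94 94 95 95 93]
237 236.2 [92 92 92 93 94 95 95 94 93]
238 239.8 [92 92 93 93 94 95 95 94 93]
239 243.2 [93 92 93 92 93 95 95 95 93]
276 372.8 [94 95 92 92 94 95 96 95 95]
277 376.2 [94 93 92 93 93 95 94 94 95]
278 379.8 [93 94 91 90 93 94 95 95 94]
279 383.2 [92 93 92 91 94 95 95 95 95]
280 386.8 [93 94 92 91 94 96 96 96 96]
281 390.2 [95 95 92 92 94 95 95 96 94]
282 393.8 [93 90 75 73 75 77 77 76 80]
283 397.2 [37 36 33 34 33 34 34 32 33]
284 400.8 [27 28 27 29 29 27 28 27 26]
285 404.2 [29 30 29 28 28 29 29 29 28]
286 407.8 [41 44 51 51 53 64 63 63 64]
287 411.2 [ 90  95 110 109 116 138 140 141 141]
288 414.8 [132 133 132 130 133 137 138 138 139]
289 418.2 [131 132 130 129 130 133 134 135 137]
290 421.8 [128 130 129 127 129 132 135 135 136]
291 425.2 [129 130 129 129 129 134 137 137 138]
```

{"op": "arm_command", "data": {"rows": [[0,0,-0.0008,0,0,0.15,1],[0,0,-0.0008,0,0,0.3,1],[0,0,-0.0008,0,0,0.45,1],[0,0,-0.0008,0,0,0.6,1],[0,0,-0.0008,0,0,0.75,1],[0,0,-0.0008,0,0,0.9,1],[0,0,-0.0008,0,0,1,1],[0,0,-0.0008,0,0,1,1],[0,0,-0.0008,0,0,1,1]]}}

```text
t: 10.85
tool_pos: [0.5106, -0.0135, 0.1634]
orientation: [0.952, 2.994, 0.001]
force: [-3.1, 0.6, -1.0]
opening: 0.018
```

```bash
python3 v.py 12
```

```text
10.85 [ 0.5106 -0.0135  0.1634] yang 54.73 tz [ 5.e-04  8.e-04 -1.e+00] 0.018 [-3.1  0.6 -1. ] [ 0.11  0.39 -0.04] [-0.13 -0.07  1.82  0.    1.39 -1.08]
side [226.8 416.6]
side [216.6 569.6]
side [225.8 416.5]
wrist [236.7 622.5]
wrist [238.7 445. ]
wrist [238.7 627. ]
```

View pics/s12.png

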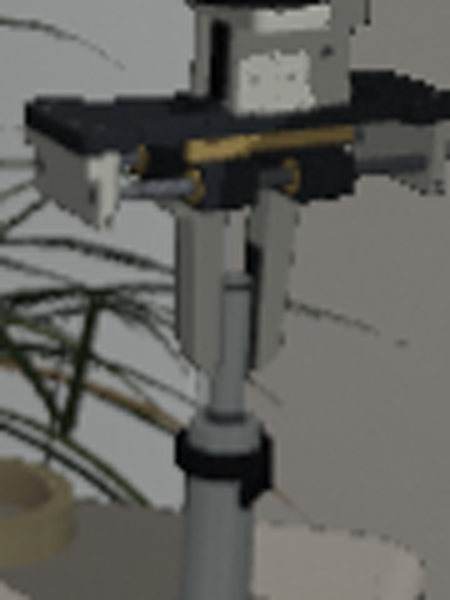

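{"op": "arm_command", "data": {"rows": [[-0.0003,0,0,0,0,0.15,1],[-0.0005,0,0,0,0,0.3,1],[-0.0005,0,0,0,0,0.45,1],[-0.0005,0,0,0,0,0.6,1],[-0.0005,0,0,0,0,0.75,1],[-0.0005,0,0,0,0,0.9,1],[-0.0005,0,0,0,0,1,1],[-0.0005,0,0,0,0,1,1],[-0.0005,0,0,0,0,1,1]]}}

```text
t: 11.7
tool_pos: [0.5103, -0.0136, 0.1633]
orientation: [0.149, 3.138, 0.001]
force: [-3.1, -0.7, 0.4]
opening: 0.0175
```

```bash
python3 v.py 13; python3 - <<'E'
from h import *
a=np.load("w13.npz")["frame"][150:340,180:380,::-1].astype(float)
cv2.imwrite("pics/z13.png",cv2.resize(np.clip(a*1.5,0,255).astype(np.uint8),None,fx=3.5,fy=3.,interpolation=cv2.INTER_CUBIC))
E
```

```text
11.7 [ 0.5103 -0.0136  0.1633] yang 84.57 tz [ 1.e-04  8.e-04 -1.e+00] 0.0175 [-3.1 -0.7  0.4] [-0.08  0.3  -0.04] [-0.13 -0.07  1.82  0.    1.39 -1.6 ]
side [226.8 416.6]
side [217.3 569.7]
side [226.6 416.6]
wrist [240.9 625.3]
wrist [238.7 445.3]
wrist [238.5 627.2]
```

View pics/s13.png

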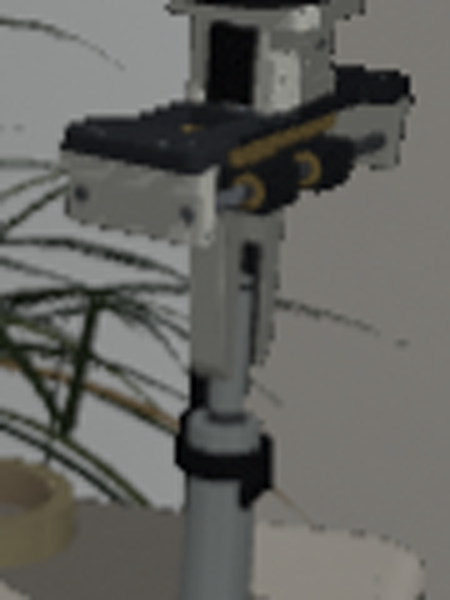

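View pics/z13.png

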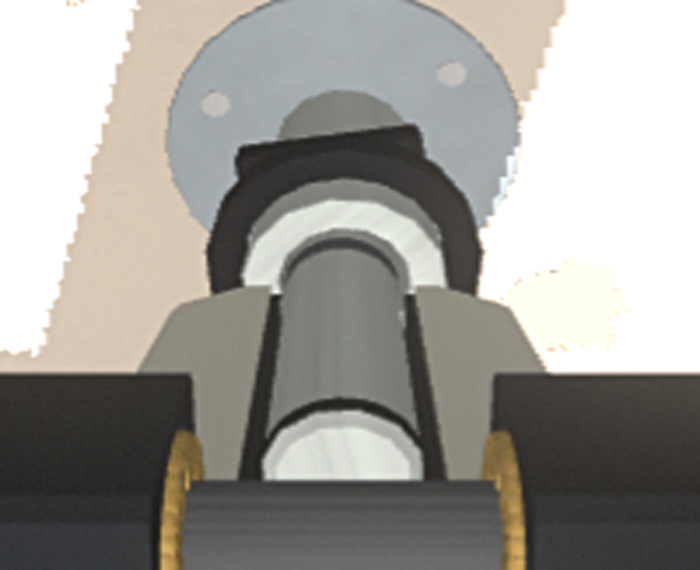

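{"op": "arm_command", "data": {"rows": [[0,0,0,0,0,0.12,1],[0,0,0,0,0,0.24,1],[0,0,0,0,0,0.36,1],[0,0,0,0,0,0.48,1],[0,0,0,0,0,0.56,1],[0,0,0,0,0,0.56,1],[0,0,0,0,0,0.56,1]]}}

```text
t: 12.38
tool_pos: [0.5086, -0.0149, 0.1633]
orientation: [0.307, -3.122, 0.001]
force: [-14.1, -6.3, 6.3]
opening: 0.0179
```

```bash
cat > v2.py <<'E'
from st import *
import sys
t=sys.argv[1]; st()
for n in("side","wrist"):
    c=read_camera(n); np.savez(n[0]+t+".npz",**c)
    a=c["frame"][170:225,310:360] if n=="side" else c["frame"][150:340,180:380]
    k=(8,8) if n=="side" else (3.5,3)
    cv2.imwrite(f"pics/{n[0]}z{t}.png",cv2.resize(np.clip(a[:,:,::-1]*1.5,0,255).astype(np.uint8),None,fx=k[0],fy=k[1],interpolation=cv2.INTER_CUBIC))
E
python3 v2.py 14
```

```text
12.38 [ 0.5086 -0.0149  0.1633] yang 101.24 tz [-0.0041 -0.0012 -1.    ] 0.0179 [-14.1  -6.3   6.3] [-0.83  2.1  -0.37] [-0.13 -0.07  1.82 -0.    1.39 -1.9 ]
```

View pics/wz14.png

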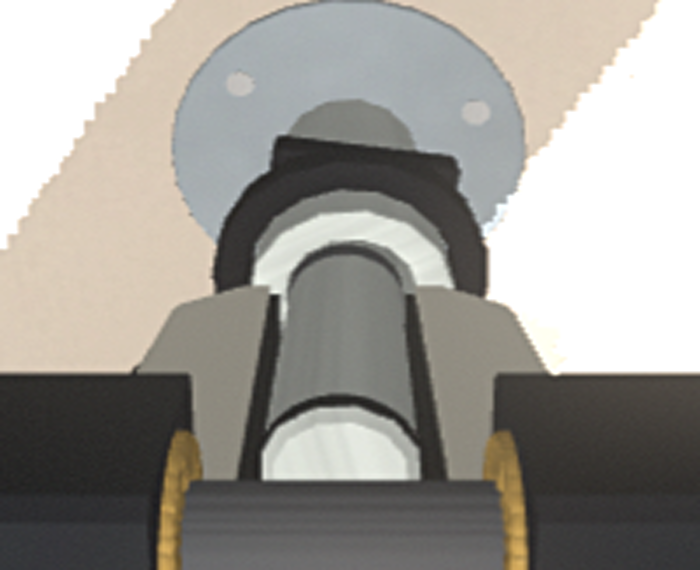

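View pics/sz14.png

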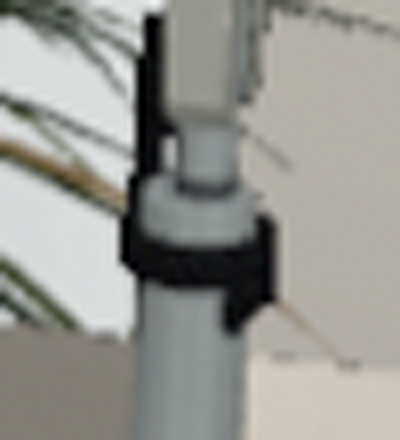

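```bash
python3 - <<'E'
from h import *
c=read_camera("top"); np.savez("t14.npz",**c)
a=c["frame"][180:250,325:405,::-1]
cv2.imwrite("pics/tz14.png",cv2.resize(np.clip(a*1.5,0,255).astype(np.uint8),None,fx=8,fy=8,interpolation=cv2.INTER_CUBIC))
c=np.load("s14.npz")
for ang in (-85,-70,-60,-50,-40):
    d=np.array([np.cos(np.radians(ang)),np.sin(np.radians(ang))]); r=np.array([.51,-.0133])
    print(ang,[((proj(c,[*(r+q*d),z])+.5-[310,170])*8).round() for q in(.013,.046) for z in(.13,.164)])
E
```

```text
-85 [array([221., 148.]), array([228.,  39.]), array([260., 114.]), array([268.,   8.])]
-70 [array([210., 146.]), array([216.,  38.]), array([222., 109.]), array([229.,   3.])]
-60 [array([202., 146.]), array([208.,  37.]), array([196., 108.]), array([202.,   2.])]
-50 [array([194., 146.]), array([201.,  37.]), array([169., 108.]), array([175.,   2.])]
-40 [array([187., 146.]), array([193.,  38.]), array([144., 110.]), array([150.,   4.])]
```

View pics/tz14.png

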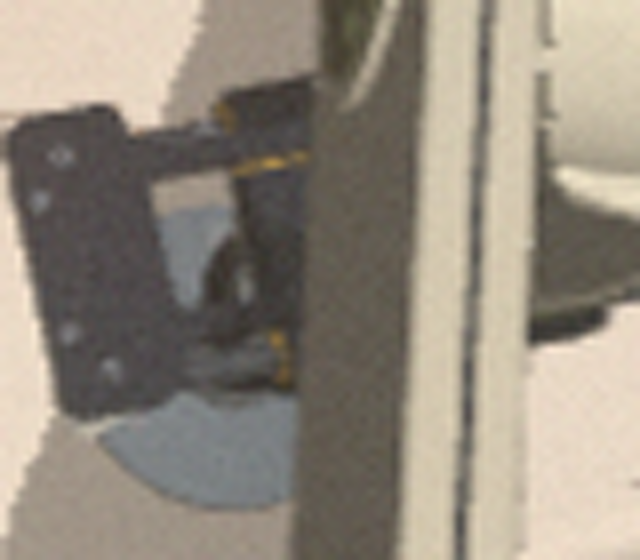

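{"op": "arm_command", "data": {"rows": [[0.001,0.001,0,0,0,-0.04,1],[0.002,0.0015,0,-0.002,-0.008,-0.08,1],[0.002,0.0015,0,-0.002,-0.008,-0.08,1],[0.002,0.0015,0,-0.002,-0.008,-0.08,1]]}}

```text
t: 12.87
tool_pos: [0.5088, -0.0147, 0.1632]
orientation: [0.237, -3.129, 0.005]
force: [-10.7, -5.8, 4.9]
opening: 0.0179
```

```bash
python3 v2.py 15
```

```text
12.87 [ 0.5088 -0.0147  0.1632] yang 98.67 tz [-0.0031 -0.0035 -1.    ] 0.0179 [-10.7  -5.8   4.9] [-0.55  1.77 -0.24] [-0.13 -0.07  1.82 -0.    1.39 -1.85]
```

View pics/wz15.png

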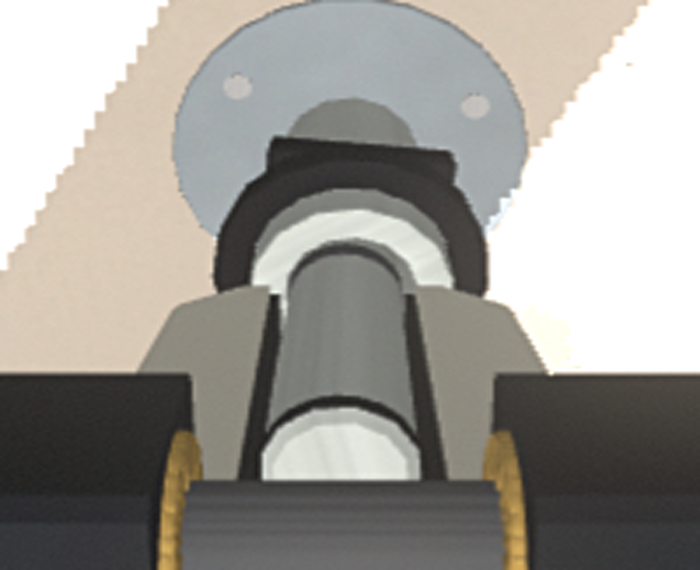

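View pics/sz15.png

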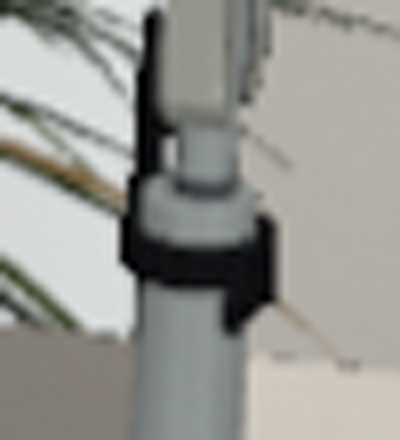

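{"op": "arm_command", "data": {"rows": [[0.001,0.001,0,-0.003,-0.004,-0.04,1],[0.002,0.0015,0,-0.006,-0.006,-0.08,1],[0.002,0.0015,0,-0.006,-0.006,-0.08,1],[0.002,0.0015,0,-0.006,-0.006,-0.08,1]]}}

```text
t: 13.3
tool_pos: [0.5091, -0.0143, 0.1631]
orientation: [0.168, -3.133, 0.012]
force: [-11.1, -5.8, 5.1]
opening: 0.0174
```

```bash
python3 v2.py 16
```

```text
13.3 [ 0.5091 -0.0143  0.1631] yang 96.13 tz [-0.0034 -0.0079 -1.    ] 0.0174 [-11.1  -5.8   5.1] [-0.35  1.78 -0.2 ] [-0.12 -0.07  1.82 -0.01  1.39 -1.8 ]
```

View pics/wz16.png

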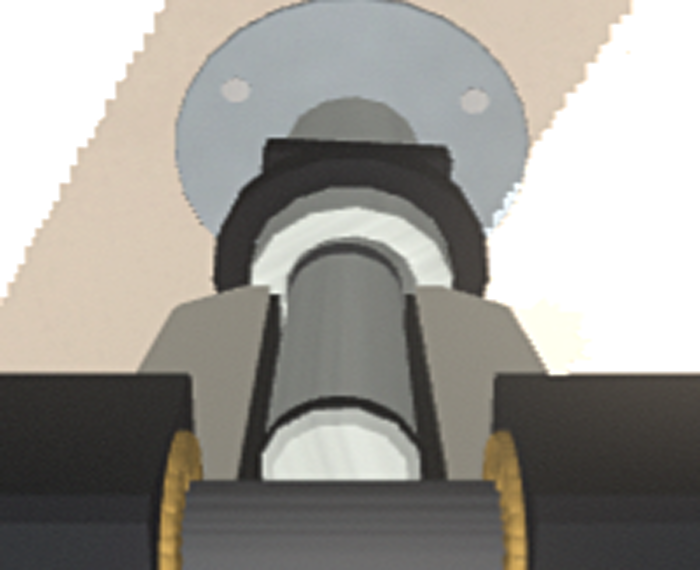

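View pics/sz16.png

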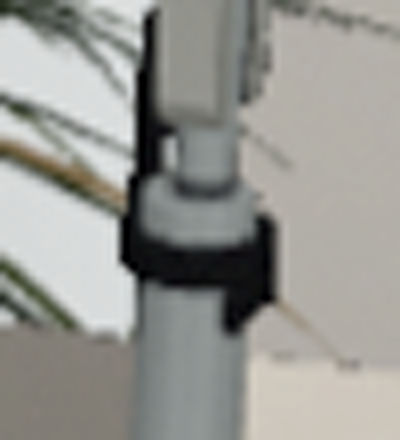

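{"op": "arm_command", "data": {"rows": [[0,0,0,0.007,-0.003,-0.04,1],[0,0,0,0.014,-0.006,-0.06,1],[0,0,0,0.014,-0.006,-0.06,1],[0,0,0,0.014,-0.006,-0.06,1]]}}

```text
t: 13.73
tool_pos: [0.509, -0.0145, 0.1632]
orientation: [0.118, -3.139, 0.001]
force: [-4.5, -0.8, 2.3]
opening: 0.0176
```

```bash
python3 v2.py 17
```

```text
13.73 [ 0.509  -0.0145  0.1632] yang 94.31 tz [-6.e-04 -6.e-04 -1.e+00] 0.0176 [-4.5 -0.8  2.3] [ 0.1   0.77 -0.09] [-0.13 -0.07  1.83 -0.    1.39 -1.77]
```

View pics/sz17.png

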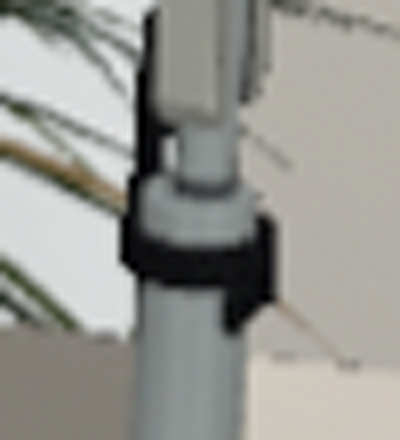

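```bash
python3 - <<'E'
from h import *
a,b=[np.load(n)["frame"].astype(float).mean(2) for n in("s14.npz","s17.npz")]
for y in range(172,194,3): print(y,a[y,324:334].round().astype(int),b[y,324:334].round().astype(int))
print("ring side")
for y in range(188,202): print(y,b[y,332:342].round().astype(int))
c=np.load("w17.npz");g=c["frame"].astype(float).mean(2)
for y in list(range(212,242))+list(range(278,292)): print(y,g[y,270:284].round().astype(int))
M=c["cam_to_world"];t=np.array([.509,-.0145]);u=M[:2,3]-t;u/=np.linalg.norm(u);r=np.array([.51,-.0133]);print(u)
print("bore",proj(c,[*(r+.0105*u),.122]),"rim",proj(c,[*(r+.017*u),.122]),"ringlo",proj(c,[*(t+.009*u),.1217]),"hi",proj(c,[*(t+.009*u),.1277]),"top",proj(c,[*(t+.009*u),.1917]))
print([proj(c,[*(t+e*u+.009*u),z]) for e in(.001,) for z in(.1217,.1917)])
E
```

```text
172 [ 98 121 135 131  10  11  55 101  99  98] [ 98 121 136 131  15  56  97  96  96  97]
175 [ 80  86 118 132  10  10  53  99  98  99] [ 80  88 119 131  15  55  96  96  96  96]
178 [147 143 122   8  10  14  56  99  99  99] [147 144 125  45  22  61  96  96  96  96]
181 [122 110 130   8  10  11  57 101  98  98] [123 110 131   8  27  66  96  95  96  96]
184 [146 144 122   9   8   7  29  62  74  74] [146 144 122   8   9  29  61  73  73  73]
187 [127 147 130   8  11  10  56  93  54  83] [126 146 130  10  11  11  57  95  66  85]
190 [146 142 115  10   9  13  63 102  64  84] [146 142 115   8   9  11  63 105  77  86]
193 [108 112  11  33  73  93  87  75  34  39] [108 111   8  33  73  93  85  69  34  40]
ring side
188 [ 65  85  92  96  96  94  89  91 116 113]
189 [ 73  85  92  96  96  95  86  83 116 116]
190 [ 77  86  92  97  96  95  83  77 115 116]
191 [ 69  87  93  96  96  94  82  73 116 116]
192 [ 48  64  72  77  80  77  64  61  98 115]
193 [ 34  40  46  49  54  50  46  64  91 106]
194 [62 61 50 50 50 51 61 78 94 90]
195 [91 90 83 83 85 88 88 92 92 89]
196 [ 96  97  96  97 100 100  96  95  
[... 2137 characters left out ...]
26 27 25 26 26 25]
285 [25 25 29 30 30 32 38 38 37 39 38 46 45 31]
286 [ 56  58  67  69  68  70  82  84  85  84  88 103  99  68]
287 [122 125 126 125 123 121 123 124 126 126 124 125 126 120]
288 [122 123 123 123 123 119 120 123 124 124 123 123 123 123]
289 [118 120 121 120 120 117 117 119 121 121 120 120 121 121]
290 [116 118 118 119 118 117 115 118 119 120 121 120 120 120]
291 [118 121 121 122 122 122 120 122 124 127 131 130 124 120]
[-0.997551   -0.06994287]
bore [279.2709561 229.3960862] rim [279.34670436 218.27519964] ringlo [277.25753908 229.92638765] hi [277.23930619 233.39510502] top [276.94626718 289.14744433]
[array([277.26644545, 228.23200146]), array([276.95905547, 286.71427527])]
```

{"op": "arm_command", "data": {"rows": [[0,0,0,0,0,0.02,1],[0,0,0,0,0,0.02,1],[0,0,0,0,0,0.02,1],[0,0,0,0,0,0.02,1],[0,0,0,0,0,0.02,1],[0,0,0,0,0,0.02,1]]}}

```text
t: 14.33
tool_pos: [0.5089, -0.0145, 0.1633]
orientation: [0.135, -3.138, 0.001]
force: [-5.1, -1.2, 2.4]
opening: 0.0177
```

```bash
python3 v2.py 18; python3 - <<'E'
from h import *
c=read_camera("side"); cv2.imwrite("pics/fin.png",c["frame"][:,:,::-1])
E
```

```text
14.33 [ 0.5089 -0.0145  0.1633] yang 94.92 tz [-8.e-04 -9.e-04 -1.e+00] 0.0177 [-5.1 -1.2  2.4] [-0.01  0.84 -0.12] [-0.13 -0.07  1.83 -0.    1.39 -1.78]
```

View pics/sz18.png

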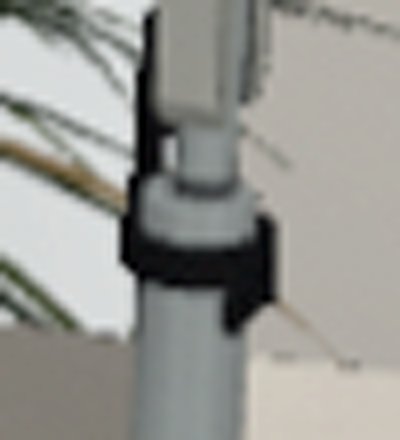

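View pics/fin.png

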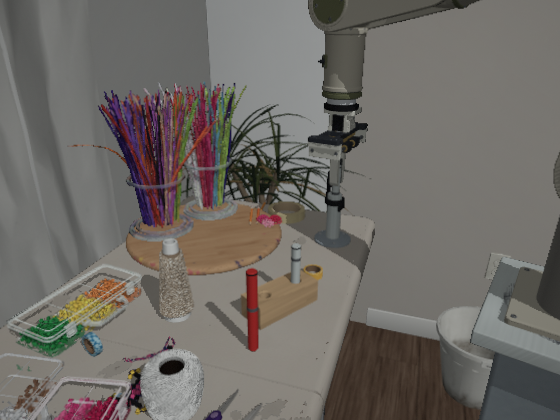

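```bash
python3 -c "
from plant import ticket; print(ticket.close_job())"
```

```text
the job is handed in; nothing more can be done
None
```

I took the long leg out of the rack and slid it into the stand's tube to its ring mark. I then pushed the cam lever closed by turning the hand about 70° anticlockwise, and handed in at about 14.4 s with the leg still gripped at 30 N.

**Mark height:** My last checks put the lower edge of the mark within about 1 mm of the rim. They scatter: by arm position it is about 0.2 mm below the rim. The side and wrist cameras, which disagree with each other, spread from about 1 mm below to 1–2 mm above.

**Lever:** It looks fully closed. The tab measured roughly −41° in the side view, inside the expected closed range of −45° to −39°. The wrist force rose to about 15 N at the stop, and the tab stayed put to within a fraction of a degree when I eased the hand back about 7°. I left a light push on it (about 5 N, 0.12 N m).

**Other things in the scene:** The final side picture shows the short leg still in the rack, with the thread cone and the red look-alike standing where they were. The leg sits slightly off-centre in the bore, leaning lightly on the wall.

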